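Close the filler neck of the mist humidifier

TASK

The paper humidifier has just been filled: put its loose ribbed cap on the filler neck and close it. Set the cap on level, turn it gently backward (anticlockwise from above) until you feel it drop past the thread starts onto the seal, then screw it forward (clockwise) without forcing until it is fully home, let go, and leave everything else on the bench where it is.

Things in the scene. Friction and masses are not known exactly. Their poses are not given: they have to be found in the camera images.
- cap: Loose filler cap: grey plastic, 56 mm round, 28 mm high, finely ribbed side, flat closed top, 60 g, lying mouth down. Origin: centre of its open mouth, z up. Bore 51 mm, 23 mm deep, with three lugs inside 120 degrees apart, 7 mm wide, 1 to 5 mm above the mouth, 43 mm between them. The lugs cannot be seen from outside.
- cap_top (a point): Centre of the cap's flat top, 28 mm above its mouth. Cap height is told as the mouth's depth below neck_rim: 12 to 17 mm with the lugs on top of ridges or ribs; 20 mm once dropped through the slots onto the seal; about 22.5 mm when screwed home, where it stays. From the drop, home is 75 to 95 degrees clockwise.
- humidifier: White bench-top mist humidifier, 260 x 180 mm, fixed. Origin: centre of its underside; x runs from control panel to mist outlet. The tank deck at the -x end is 110 mm high and carries the filler neck; the round mist chamber (88 mm wide, 148 mm high, its spout rising to 216 mm) stands with its axis 135 mm behind the neck's, at +x.
- neck_rim (a point): Centre of the filler neck's top rim, 145 mm above the bench, z up; its x and y say nothing about the thread. The neck is a 41 mm white tube, bevelled 2 mm at the mouth. A springy rubber seal ring stands 3 mm above the rim and gives 3 mm under 9 N. A light push of 3 to 6 N keeps the cap down. Turning takes under 0.2 N m; more means that the lugs are against ribs, and 1.5 N m is too much.
- neck_foot (a point): Foot of the neck on the deck, 35 mm under the rim. Round the neck run three right-hand thread ridges (49 mm across), each falling 4 mm over 78 degrees clockwise to a stop rib, then an open slot of 34 degrees. Where they lie is unknown. From on top, 0 to 105 degrees anticlockwise brings the drop (off a rib, first a 4 mm step onto a ridge); 16 degrees beyond, or clockwise on top, lugs meet ribs.
- weight: Brass paperweight with a knob, 60 mm wide, 50 mm high; origin under its centre. Leave it alone.
- paste_jar: Closed glass paste jar with its own smooth lid, 60 mm wide, 62 mm high; origin under its centre. Leave it alone.
- water_bottle: Closed water bottle, 68 mm wide, 190 mm high, at the back; origin under its centre. Leave it alone.
- beaker: Empty glass beaker, 72 mm wide, 100 mm high, at the back; origin under its centre. Leave it alone.
- brush: Flat wooden-handled brush, about 200 mm long, lying to the robot's right; origin under its middle. Leave it alone.
- spatula: Steel micro-spatula lying on the bench in front of the robot, 165 mm long; origin under its middle. Leave it alone.
- bone_folder: White bone folder lying to the left of the humidifier, 140 x 20 x 5 mm; origin under its middle. Leave it alone.
Not all that is in view belongs to the job. Of the things like the cap, leave any that is orange or purple; of the rest the smaller one is meant.

How it is judged (in metres and radians):
On the way:
1. the cap has dropped level onto the seal (horizontal distance between cap and neck_rim below 0.003 m and angle between the z axis of cap and the z axis of neck_rim, either way round below 0.06 rad and z of cap in the frame of neck_rim below -0.0185 m), for 0.1 s.
At the end, for the whole second after the job is handed in: The cap sits on the neck within 3 mm of its axis and level within 0.05 rad, screwed down until its mouth is at least 21.4 mm below the neck rim (seal squeezed), at rest and released; the other things are where they were (horizontal distance between cap and neck_rim below 0.003 m and angle between the z axis of cap and the z axis of neck_rim, either way round below 0.05 rad and z of cap in the frame of neck_rim below -0.0214 m and linear speed of cap below 0.01 m/s); the robot touches nothing.
It fails at once if the cap is forced while its lugs are still on top of the thread: pressed down or wrenched against the ribs with more than 30 N (contact force between cap and humidifier above 30 N and z of cap in the frame of neck_rim above -0.0175 m).
It fails at once if the cap is overtightened or wrenched against a stop: more than 90 N in all between cap and humidifier (contact force between cap and humidifier above 90 N).
It fails at once if another thing on the bench is shifted by more than 15 mm (distance of any of weight, paste_jar, water_bottle, beaker, brush, spatula, bone_folder from where it was at the start of the episode above 0.015 m).
It also fails if it takes over 72 s, if anything falls off the work surface, if the arm or the gripper's body presses on something with over 40 N, if the wrist force passes 120 N, or if a joint passes its speed limit or range.

ROBOT

A 6-joint arm with a two-finger parallel gripper is mounted at the origin on the work surface. World frame = base frame: x ahead of the robot, y to its left, z up, the work surface at z = 0. Lengths are in mm, angles in degrees, forces in N, time in s.
With the tool pointing down it reaches from about 375 to 750 mm from the base axis. Payload 9 kg.
Tool frame: the origin (TCP) lies between the finger pads; the fingertips stand 11 mm ahead of it and the grasp point (between the pads) lies 8 mm behind it; z points along the fingers, y is the line along which they close (so a half turn about z gives the same grasp; the last joint's range is limited). The gripper opens to 85 mm and grips with 20 to 120 N. Pads are 22 mm wide; open, the fingers measure 114 mm over their backs; the gripper's body (76 mm by 85 mm) begins 54 mm behind the grasp point. The pads swing forward as they close: fully open they stand 13 mm farther back than shut.
Start: joints at [63.214, 5.964, 5.575, 89.605, 0, 77.527], TCP at [148.328, 581.407, 242.331] pointing down, gripper open.
Joint ranges: [-171.21, 171.21], [-48.23, 106.86], [-62.78, 66.21], [-105.2, 120.99], [-86.42, 89.51], [-180, 180]. Speed limits (degrees/s): [127.2, 127.2, 147.25, 180, 180, 180].

INTERFACE

Orientations are given as [roll, pitch, yaw] about the fixed x, y, z axes, in that order (R = Rz(yaw) Ry(pitch) Rx(roll)).
In Python, from bench import state, imaging, arm gives the robot as it stands.
- The arm moves only by the tool servo_tool, never from a script. Its argument "plan" is a list that holds one entry, the list of rows, each a list of 4 numbers: the shift along the world's x, y, z in cm, then the turn about the world's z in degrees. In form: [[[x, y, z, spin], ...]]. A call has 1 to 12 rows; each row shifts and turns the commanded pose from where the row before left it; what a row does not reach is not made up. A row lasts 1/8 s, in which the tool goes at most 62.5 mm and 10.7 degrees, less where a joint would pass 70% of its speed; a pose out of reach is approached as far as the arm can. A call is refused whole if a number of a shift passes 6.25 or a number of a turn 10.7, either way. A call with a gripper value outside its range is refused whole. "hand" is the opening, from 0 (shut) to 1 (fully open), set as the call begins (left out, the last holds). The fingers move at their own pace and stop on an object; the grip force is fixed at half the most. Time passes only in rows, so rows that do not move let the fingers close. It gives the time, the measured TCP pose, the force, the opening and the grip force at its end, in the units of the state.
- state(): the state, without advancing time (a new reading comes with each control period).
- imaging.camera(name): name is "scene" or "top"; returns a dict with "img" (400x640x3 uint8, blue, green, red), "intrinsics" (3x3 intrinsics, pixels), "extrinsics" (4x4, takes a point from world to camera coordinates). Camera axes: x right, y up, looking along -z (the intrinsics and any distortion apply to the point x, -y, -z); pixel columns grow to the right and rows downward; lengths in mm; the calibration is good to about 2 mm. A picture is of the moment at which its call begins. There is no depth.
- arm.hand_in(): hands the job in; it is judged then, once.
The state is a dict: "t": time; "joint_positions": joint angles; "joint_vel": joint speeds; "joint_efforts": joint torques, N m; "eef_pos": TCP position; "tool_rot": TCP orientation; "force": force on the tool from outside, world axes, zero at the start; "torque": the same for the moment, N m; "opening": opening from 0.0 (shut) to 1.0 (fully open); "finger_force": force on a finger pad.
Only numpy, scipy, OpenCV 4.12 (cv2) and the standard library are available. Lean on these libraries where they do the work, as an engineer would, in place of code of your own. Each camera call takes 0.05 s, during which the arm holds its last target. There are 200 camera calls.

## Working session

There is one attempt and no reset: what is moved stays moved. The work goes in short steps, Python scripts to look and compute and a tool call to move; the robot and the scene stay as the last step left them, time stands still between calls to the robot, and variables do not carry over. Pictures are saved under pics/ and viewed, at most 10 in all, crops included, and the job is handed in when it is done.

Besides the shell and the picture viewer there is one more tool, called after ">>>" as a command line: name --argument value ..., lists and objects as JSON in quotes. servo_tool: Moves the arm, as the interface text tells. Its arguments: {"type":"object","properties":{"plan":{"type":"array","items":{"type":"array","items":{"type":"array","items":{"type":"number"}}}},"hand":{"type":"number"}},"required":["plan"]}

```bash
mkdir -p pics
cat > h.py <<'E'
from bench import state, imaging, arm
import numpy as np, cv2, pickle
def snap(n,tag):
    d=imaging.camera(n); cv2.imwrite(f'pics/{n}_{tag}.png',d['img']); pickle.dump(d,open(f'pics/{n}_{tag}.pkl','wb')); return d
def ray(d,u,v):
    E=np.array(d['extrinsics']);K=np.array(d['intrinsics'])
    p=np.linalg.solve(K,[u,v,1]); c=np.array([p[0],-p[1],-1.0])
    R=E[:3,:3]; return -R.T@E[:3,3], R.T@c
def onz(d,u,v,z):
    o,r=ray(d,u,v); return o+r*(z-o[2])/r[2]
def proj(d,P):
    E=np.array(d['extrinsics']);K=np.array(d['intrinsics'])
    c=E[:3,:3]@P+E[:3,3]; q=K@np.array([c[0],-c[1],-c[2]]); return q[:2]/q[2]
def tri(d1,p1,d2,p2):
    o1,r1=ray(d1,*p1);o2,r2=ray(d2,*p2)
    s=np.linalg.lstsq(np.c_[r1,-r2],o2-o1,rcond=None)[0]
    a,b=o1+r1*s[0],o2+r2*s[1]; return (a+b)/2,np.linalg.norm(a-b)
E
python3 - <<'E'
from h import *
a=snap('scene','a');b=snap('top','a')
for d in(a,b): print({k:np.round(v,2).tolist() for k,v in d.items() if k!='img'}, d.keys())
print(state())
E
```

```text
{'intrinsics': [[430.59, 0.0, 321.49], [0.0, 430.59, 199.75], [0.0, 0.0, 1.0]], 'extrinsics': [[0.63, 0.78, 0.01, -334.51], [-0.53, 0.41, 0.74, 217.62], [0.57, -0.47, 0.67, -1566.05], [0.0, 0.0, 0.0, 1.0]]} dict_keys(['img', 'intrinsics', 'extrinsics'])
{'intrinsics': [[373.21, 0.0, 317.5], [0.0, 373.21, 200.19], [0.0, 0.0, 1.0]], 'extrinsics': [[-0.0, -1.0, -0.02, 5.8], [0.98, -0.01, 0.18, -550.65], [-0.18, -0.01, 0.98, -944.95], [0.0, 0.0, 0.0, 1.0]]} dict_keys(['img', 'intrinsics', 'extrinsics'])
{'t': 0.1, 'joint_positions': array([6.32137943e+01, 5.99592572e+00, 5.53167534e+00, 8.96060082e+01,
       4.88570521e-04, 7.75266997e+01]), 'joint_vel': array([-0.0421793 , -0.07110168,  0.15396315, -0.00722794,  0.0704672 ,
       -0.09481665]), 'joint_efforts': array([ 6.26918118e-03, -5.58211112e+01,  5.04719353e+01,  1.31932081e-02,
       -2.95771442e-04, -9.83119378e-06]), 'eef_pos': array([148.18292901, 581.10998317, 241.59418319]), 'tool_rot': array([-1.79931505e+02, -1.56518171e-02,  1.65687085e+02]), 'force': array([ 0.21873782,  0.36807262, -0.32998985]), 'torque': array([-4.54651785e-02, -6.92874013e-05, -4.62676362e-02]), 'finger_force': 0.0, 'opening': 0.9993589165132343}
```

View pics/scene_a.png

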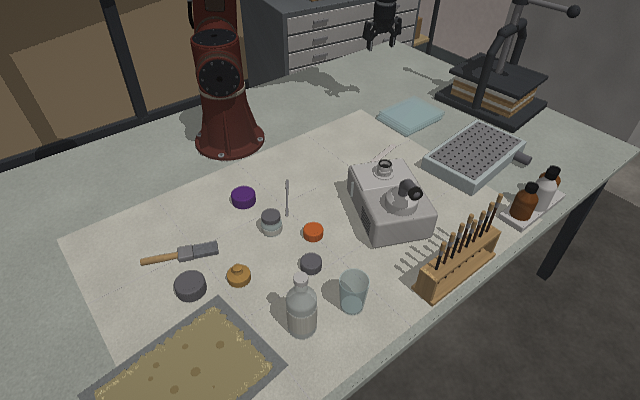

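View pics/top_a.png

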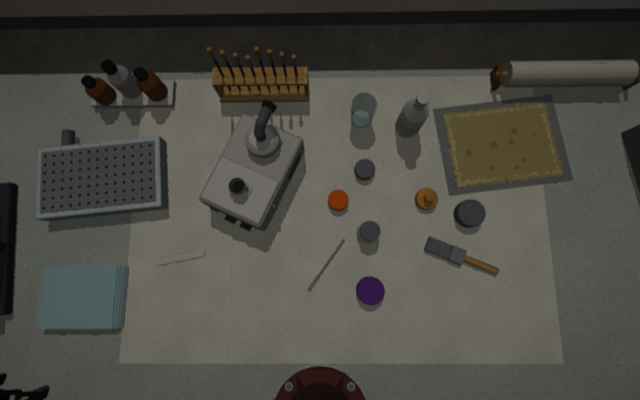

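Both views show these candidates. Small grey: scene (311,263), top (365,170). Large grey: scene (190,286), top (470,213). Orange: scene (313,231), top (338,200). Purple: scene (243,197), top (370,291). Paste jar with lid: scene (271,222), top (369,231). I choose the small grey one and will check it and the neck (scene (385,165), top (238,185)) in close crops.

Run:
```python
from h import *
o=[]
for n,u,v in(('scene',311,263),('top',365,170),('scene',385,167),('top',238,187)):
    im=cv2.imread(f'pics/{n}_a.png'); c=im[v-15:v+15,u-20:u+20]
    c=cv2.convertScaleAbs(c,alpha=1.8 if n=='top' else 1.2)
    o.append(cv2.resize(c,None,fx=10,fy=10,interpolation=cv2.INTER_CUBIC))
cv2.imwrite('pics/crop1.png',np.vstack([np.hstack(o[:2]),np.hstack(o[2:])]))
```

```text
(no output)
```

View pics/crop1.png

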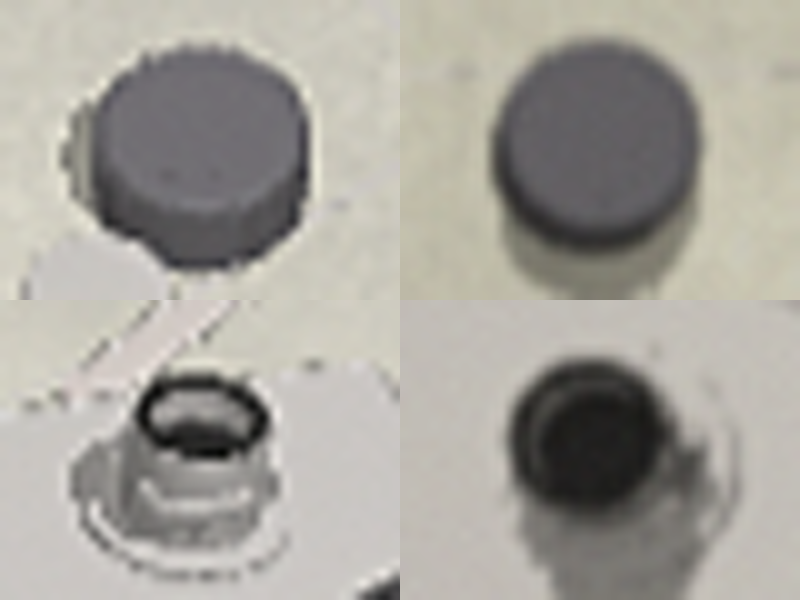

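The crop confirms a plain grey ribbed cap with its top centre at scene (310.7,260.4), top (364.4,168.2). The neck's seal ring is centred at scene (384.8,163.1), top (236.2,184.9).

Run:
```python
from h import *
a=pickle.load(open('pics/scene_a.pkl','rb'));b=pickle.load(open('pics/top_a.pkl','rb'))
cap=tri(a,(310.65,260.35),b,(364.4,168.2)); nk=tri(a,(384.8,163.1),b,(236.2,184.9))
print('cap',cap,onz(b,364.4,168.2,28),onz(a,310.65,260.35,28))
print('neck',nk,onz(b,236.2,184.9,148),onz(a,384.8,163.1,148))
for n,p,q in(('mist',(403,190),(263,145)),('orange',(313,228),(338,199)),('beaker',(354,290),(362,110)),('jar',(271,213),(369,230)),('bottle',(301,280),(420,99))): print(n,tri(a,p,b,q))
print('grid check 1px', onz(b,365.4,168.2,28)-onz(b,364.4,168.2,28))
```

```text
cap (array([ 644.12683704, -126.51820085,   26.42726934]), np.float64(1.2604352155177236)) [ 643.34319792 -126.85691769   28.        ] [ 645.48472127 -126.77124707   28.        ]
neck (array([572.17169192, 198.37789139, 148.23848768]), np.float64(1.0852868248852119)) [571.8860915  197.97599274 148.        ] [572.12468827 199.21062415 148.        ]
mist (array([680.35545834, 144.30116964, 146.00365732]), np.float64(21.957604326618135))
orange (array([557.83261297, -51.90655484,  29.1654497 ]), np.float64(2.1352006665312766))
beaker (array([ 800.3828306 , -119.63157595,   61.28740401]), np.float64(3.07437090918323))
jar (array([ 468.93227816, -129.52559082,   66.06495961]), np.float64(0.9984487450234755))
bottle (array([ 773.72646591, -249.39724625,  178.75608803]), np.float64(2.2288173734291163))
grid check 1px [-0.02375009 -2.75446051  0.        ]
```

>>> servo_tool --plan '[[[2.75,-3.9,0,-3],[2.75,-3.9,0,-3],[2.75,-3.9,0,-3],[2.75,-3.9,0,-3],[2.75,-3.9,0,-3],[2.75,-3.9,0,-3],[2.75,-3.9,0,-3],[2.75,-3.9,0,-3],[2.75,-3.9,0,-3],[2.75,-3.9,0,-3],[2.75,-3.9,0,-3],[2.75,-3.9,0,-3]]]' --hand 1

```text
t: 1.6
eef_pos: [478.9, 111.9, 242.1]
tool_rot: [-180.0, -0.0, 129.6]
force: [0.9, -0.3, -0.6]
opening: 1.001
finger_force: 0.0
```

>>> servo_tool --plan '[[[2.75,-4,0,0],[2.75,-4,0,0],[2.75,-4,0,0],[2.75,-4,0,0],[2.75,-4,0,0],[2.8,-4,0,0],[0,0,-4.5,0],[0,0,-4.5,0],[0,0,-4.5,0],[0,0,-3,0],[0,0,0,0],[0,0,0,0]]]'

```text
t: 3.1
eef_pos: [644.4, -126.8, 78.8]
tool_rot: [180.0, 0.1, 129.7]
force: [0.4, 0.4, 0.1]
opening: 1.002
finger_force: 0.0
```

Run:
```python
from h import *
s=state();print(s['eef_pos'],s['force'],s['joint_positions'])
a=snap('scene','b');b=snap('top','b')
o=[]
for d,u,v in((a,311,250),(b,365,165)):
    c=d['img'][v-30:v+30,u-30:u+30]; o.append(cv2.resize(cv2.convertScaleAbs(c,alpha=1.6),None,fx=6,fy=6,interpolation=cv2.INTER_CUBIC))
cv2.imwrite('pics/crop2.png',np.hstack(o))
```

```text
[ 644.43953766 -126.82680825   78.79630563] [0.3645188  0.38285375 0.14376378] [-2.25159017e+01  1.75320401e+01  1.53750533e+00  7.39208224e+01
  4.38061147e-03  2.77936052e+01]
```

View pics/crop2.png

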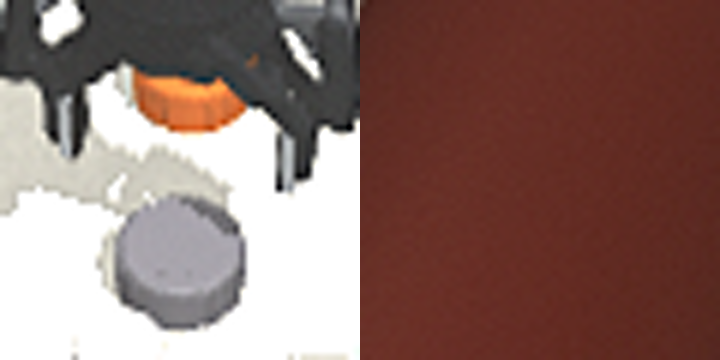

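The scene crop shows the open fingers straddling the cap (crop ~(180,255)) with clearance on both sides; the arm hides the top view. Descending and closing.

>>> servo_tool --plan '[[[0,0,-3,0],[0,0,-2,0],[0,0,-1.2,0],[0,0,-0.5,0],[0,0,0,0],[0,0,0,0]]]'

```text
t: 3.95
eef_pos: [644.4, -126.8, 11.2]
tool_rot: [180.0, 0.1, 129.7]
force: [-0.1, -0.2, -0.5]
opening: 1.0
finger_force: 0.0
```

>>> servo_tool --plan '[[[0,0,0,0],[0,0,0,0],[0,0,0,0],[0,0,0,0],[0,0,0,0],[0,0,0,0],[0,0,0,0],[0,0,0,0]]]' --hand 0

```text
t: 4.95
eef_pos: [644.4, -126.8, 11.3]
tool_rot: [180.0, 0.1, 129.7]
force: [-0.6, 0.5, 5.7]
opening: 0.638
finger_force: 63.6
```

>>> servo_tool --plan '[[[0,0,1,0],[0,0,3,0],[0,0,5,0],[0,0,5,0],[0,0,5,0],[-1.2,2,0,0],[-1.2,4,0,0],[-1.2,4,0,0],[-1.2,5,0,0],[-1.2,5,0,0],[-1.2,5,0,0],[0,4,0,0]]]'

```text
t: 6.45
eef_pos: [570.9, 165.4, 201.0]
tool_rot: [180.0, 0.0, 129.7]
force: [-0.3, 0.3, -0.1]
opening: 0.643
finger_force: 63.3
```

>>> servo_tool --plan '[[[0,2,0,0],[0,1.5,0,0],[0,0,-1,0],[0,0,-1,0],[0,0,0,0],[0,0,0,0],[0,0,0,0]]]'

```text
t: 7.32
eef_pos: [572.1, 198.1, 180.7]
tool_rot: [180.0, 0.0, 129.7]
force: [-0.0, 0.3, -0.4]
opening: 0.639
finger_force: 63.3
```

Run:
```python
from h import *
s=state();print(s['eef_pos'],s['force'],s['joint_positions'])
a=snap('scene','c');b=snap('top','c')
o=[]
for d,u,v in((a,385,150),(b,238,185)):
    c=d['img'][v-25:v+25,u-20:u+20]; o.append(cv2.resize(cv2.convertScaleAbs(c,alpha=1.3),None,fx=10,fy=10,interpolation=cv2.INTER_CUBIC))
cv2.imwrite('pics/crop3.png',np.hstack(o))
```

```text
[572.08818296 198.12298494 180.73773132] [-0.04876535  0.2577761  -0.39671249] [ 6.74082543e+00  6.65410195e+00 -8.26717749e-02  8.32230101e+01
  5.15417104e-04  5.70782327e+01]
```

View pics/crop3.png

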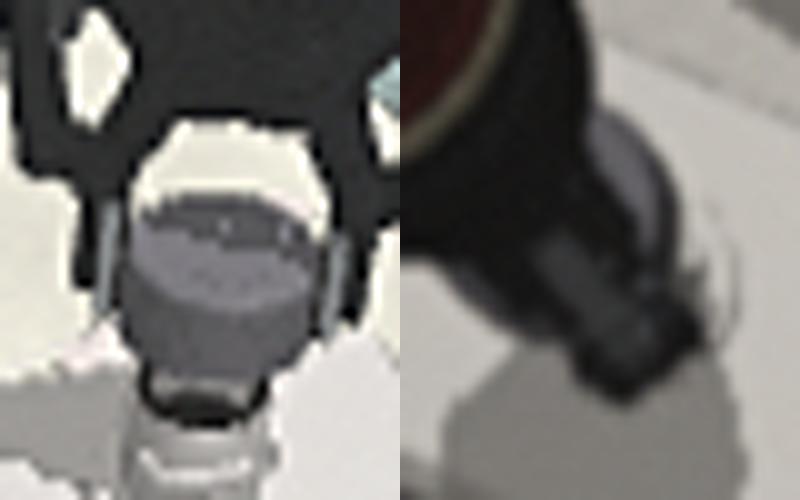

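Run:
```python
from h import *
from scipy.optimize import least_squares
a=pickle.load(open('pics/scene_c.pkl','rb'));b=pickle.load(open('pics/top_c.pkl','rb'))
def px(n,x,y):
    u,v=(385,150) if n=='a' else (238,185)
    return u-20+(x+.5)/10-.5, v-25+(y+.5)/10-.5
def rad(d,n,pts,z): return [onz(d,*px(n,*p),z)[:2] for p in pts]
for dz in(0,-2):
  zt=197.4+dz
  A=rad(a,'a',[(130,240),(324,245),(225,312),(225,190)],zt)
  B=rad(b,'b',[(200,110),(250,160),(280,215)],zt)
  C=rad(b,'b',[(55,285),(100,325),(150,342)],zt-28)
  for name,P in(('scene',A),('top',B+C)):
    r=least_squares(lambda c:[np.hypot(*(p-c))-28 for p in P],[572,198]);print(dz,name,r.x,np.round(r.fun,1))
print('pred seal px',proj(a,np.array([572.1,198.1,148])),proj(b,np.array([572.1,198.1,148])),'seen 384.8,163.1 / 236.2,184.9')
```

```text
0 scene [575.00100815 198.45559162] [-0.7 -0.7  1.   1.2]
0 top [571.02062773 195.96035113] [-1.7 -1.6  3.   2.  -1.1 -2.3]
-2 scene [573.16315875 200.63856102] [-0.6 -0.6  1.1  1.3]
-2 top [571.4428208  196.41504476] [-1.6 -1.6  3.   2.1 -1.  -2.3]
pred seal px [384.51878699 163.24089714] [236.15203537 184.8141565 ] seen 384.8,163.1 / 236.2,184.9
```

Scene crop: cap held level above the neck, top centre ~(386.9,149.6), seal just below at ~(385,165). The top view is partly hidden but consistent within about 2 mm. Lowering gently.

>>> servo_tool --plan '[[[0,0.03,-1,0],[0,0,-1,0],[0,0,-0.2,0],[0,0,0,0],[0,0,0,0]]]'

```text
t: 8.05
eef_pos: [572.0, 198.7, 158.7]
tool_rot: [180.0, 0.0, 129.7]
force: [0.7, -0.9, -0.2]
opening: 0.64
finger_force: 63.3
```

>>> servo_tool --plan '[[[0,0,-0.1,0],[0,0,-0.1,0],[0,0,-0.1,0],[0,0,-0.1,0],[0,0,0,0]]]'

```text
t: 8.68
eef_pos: [571.8, 198.7, 154.2]
tool_rot: [-180.0, -0.0, 129.7]
force: [0.1, -0.1, -0.4]
opening: 0.638
finger_force: 63.3
```

>>> servo_tool --plan '[[[0,0,-0.1,0],[0,0,-0.1,0],[0,0,0,0]]]'

```text
t: 9.05
eef_pos: [571.8, 198.7, 152.2]
tool_rot: [-180.0, -0.0, 129.7]
force: [0.8, -0.3, -0.2]
opening: 0.641
finger_force: 63.3
```

>>> servo_tool --plan '[[[0,0,-0.1,0],[0,0,-0.1,0],[0,0,0,0]]]'

```text
t: 9.43
eef_pos: [571.8, 198.7, 150.2]
tool_rot: [-180.0, -0.0, 129.7]
force: [-0.0, -0.1, -0.5]
opening: 0.643
finger_force: 63.3
```

>>> servo_tool --plan '[[[0,0,-0.1,0],[0,0,-0.1,0],[0,0,0,0]]]'

```text
t: 9.8
eef_pos: [571.8, 198.7, 148.2]
tool_rot: [-180.0, -0.0, 129.7]
force: [-0.4, -0.2, -0.7]
opening: 0.637
finger_force: 63.3
```

>>> servo_tool --plan '[[[0,0,-0.1,0],[0,0,-0.1,0],[0,0,0,0]]]'

```text
t: 10.18
eef_pos: [571.7, 198.7, 146.2]
tool_rot: [-180.0, -0.0, 129.7]
force: [0.1, -0.2, -0.8]
opening: 0.641
finger_force: 63.3
```

>>> servo_tool --plan '[[[0,0,-0.1,0],[0,0,0,0]]]'

```text
t: 10.42
eef_pos: [571.8, 198.7, 145.2]
tool_rot: [180.0, -0.0, 129.7]
force: [-0.0, -0.1, -1.0]
opening: 0.639
finger_force: 63.3
```

>>> servo_tool --plan '[[[0,0,-0.1,0],[0,0,0,0]]]'

```text
t: 10.68
eef_pos: [571.8, 198.7, 144.2]
tool_rot: [180.0, -0.0, 129.7]
force: [-0.5, -0.2, -0.9]
opening: 0.641
finger_force: 63.3
```

>>> servo_tool --plan '[[[0,0,-0.1,0],[0,0,0,0]]]'

```text
t: 10.92
eef_pos: [571.8, 198.7, 143.3]
tool_rot: [180.0, 0.0, 129.7]
force: [-0.2, -0.1, -1.1]
opening: 0.64
finger_force: 63.3
```

>>> servo_tool --plan '[[[0,0,-0.1,0],[0,0,0,0]]]'

```text
t: 11.18
eef_pos: [572.0, 198.7, 142.8]
tool_rot: [180.0, 0.0, 129.7]
force: [-1.5, 0.7, 4.0]
opening: 0.638
finger_force: 63.8
```

>>> servo_tool --plan '[[[0,0,-0.06,0],[0,0,0,0]]]'

```text
t: 11.42
eef_pos: [572.1, 198.7, 142.5]
tool_rot: [180.0, 0.0, 129.7]
force: [-2.3, 0.4, 7.0]
opening: 0.643
finger_force: 64.1
```

>>> servo_tool --plan '[[[0,0,-0.06,0],[0,0,0,0]]]'

```text
t: 11.68
eef_pos: [572.2, 198.8, 142.1]
tool_rot: [179.9, 0.0, 129.7]
force: [-3.0, 0.9, 7.5]
opening: 0.639
finger_force: 64.2
```

>>> servo_tool --plan '[[[0,0,-0.06,0],[0,0,0,0]]]'

```text
t: 11.92
eef_pos: [572.2, 198.9, 141.9]
tool_rot: [179.9, 0.0, 129.7]
force: [-3.4, 0.9, 10.5]
opening: 0.641
finger_force: 64.5
```

Lugs are resting on the thread (mouth about 13.5 mm below the rim, ~10 N). I'll ease off slightly and turn anticlockwise in small steps, watching the force.

>>> servo_tool --plan '[[[0,0,0.05,0],[0,0,0,2.5],[0,0,0,2.5],[0,0,0,0]]]'

```text
t: 12.42
eef_pos: [572.2, 199.1, 142.9]
tool_rot: [179.9, 0.0, 134.7]
force: [-4.8, 0.8, 12.9]
opening: 0.641
finger_force: 64.7
```

```bash
python3 -c "
from h import *
s=state();print(s['torque'],s['force'],s['eef_pos'])"
```

```text
[ 0.02373074  0.97443629 -0.01328123] [-4.78798789  0.78209626 12.93097087] [572.17387631 199.11800179 142.85223459]
```

>>> servo_tool --plan '[[[0,0,0.01,2.5],[0,0,0.01,2.5],[0,0,0,0]]]'

```text
t: 12.8
eef_pos: [572.3, 199.1, 143.1]
tool_rot: [179.9, 0.1, 139.7]
force: [-4.7, 0.7, 13.7]
opening: 0.643
finger_force: 64.7
```

```bash
python3 -c "
from h import *
s=state();print(s['torque'],s['force'],s['eef_pos'])"
```

```text
[0.02823201 1.00163461 0.04362804] [-4.67609971  0.68677669 13.66126717] [572.29358896 199.05844827 143.14063253]
```

>>> servo_tool --plan '[[[-0.04,0,0.06,0],[0,0,0.01,2.5],[0,0,0.01,2.5],[0,0,0,0]]]'

```text
t: 13.3
eef_pos: [572.2, 199.0, 143.4]
tool_rot: [179.9, 0.1, 144.7]
force: [-1.4, 0.7, 8.2]
opening: 0.639
finger_force: 64.3
```

>>> servo_tool --plan '[[[0,0,0.01,2.5],[0,0,0.01,2.5],[0,0,0,0]]]'

```text
t: 13.68
eef_pos: [572.2, 199.0, 143.3]
tool_rot: [179.9, 0.1, 149.7]
force: [-0.6, 0.8, 7.3]
opening: 0.64
finger_force: 64.0
```

```bash
python3 -c "
from h import *
s=state();print(s['torque'],s['force'],s['eef_pos'])"
```

```text
[ 0.23637678  0.04743225 -0.00176556] [-0.56990595  0.83647565  7.32766058] [572.18993958 198.99463928 143.33855158]
```

>>> servo_tool --plan '[[[0,0,0.01,2.5],[0,0,0.01,2.5],[0,0,0,0]]]'

```text
t: 14.05
eef_pos: [571.3, 198.7, 142.1]
tool_rot: [-180.0, -0.0, 154.7]
force: [-0.6, -0.2, 0.0]
opening: 0.637
finger_force: 63.3
```

>>> servo_tool --plan '[[[0,0,0.01,2.5],[0,0,0.01,2.5],[0,0,0,0]]]'

```text
t: 14.42
eef_pos: [571.2, 198.7, 142.3]
tool_rot: [-180.0, -0.0, 159.6]
force: [0.2, -0.7, -0.4]
opening: 0.64
finger_force: 63.3
```

```bash
python3 -c "
from h import *
s=state();print(s['torque'],s['force'],s['eef_pos'])"
```

```text
[0.06687989 0.01563445 0.04078481] [ 0.20793382 -0.74706304 -0.39169023] [571.23501486 198.66920387 142.25839244]
```

>>> servo_tool --plan '[[[0,0,-0.1,0],[0,0,-0.1,0],[0,0,0,0]]]'

```text
t: 14.8
eef_pos: [571.4, 198.7, 140.6]
tool_rot: [180.0, 0.0, 159.7]
force: [-0.5, 0.1, -0.1]
opening: 0.641
finger_force: 63.4
```

>>> servo_tool --plan '[[[0,0,-0.08,0],[0,0,0,0]]]'

```text
t: 15.05
eef_pos: [571.5, 198.7, 140.5]
tool_rot: [180.0, 0.0, 159.7]
force: [-2.7, 0.0, 5.4]
opening: 0.641
finger_force: 64.0
```

>>> servo_tool --plan '[[[0,0,-0.06,0],[0,0,0,0]]]'

```text
t: 15.3
eef_pos: [571.5, 198.7, 140.4]
tool_rot: [180.0, 0.0, 159.7]
force: [-4.2, -0.9, 8.6]
opening: 0.64
finger_force: 64.3
```

That was the step off a rib onto a ridge (mouth ~16 mm below the rim). About 70° more anticlockwise, rising with the ridge.

>>> servo_tool --plan '[[[-0.03,0,0.04,0],[0,0,0.013,2.5],[0,0,0.013,2.5],[0,0,0.013,2.5],[0,0,0.013,2.5],[0,0,0,0]]]'

```text
t: 16.05
eef_pos: [571.5, 198.7, 141.0]
tool_rot: [180.0, 0.1, 169.7]
force: [-0.6, -0.1, 4.5]
opening: 0.637
finger_force: 63.9
```

>>> servo_tool --plan '[[[0,0,0.013,2.5],[0,0,0.013,2.5],[0,0,0.013,2.5],[0,0,0.013,2.5],[0,0,0,0]]]'

```text
t: 16.68
eef_pos: [571.5, 198.7, 141.5]
tool_rot: [180.0, 0.1, 179.7]
force: [-0.7, -1.0, 5.0]
opening: 0.64
finger_force: 63.9
```

```bash
python3 -c "
from h import *
s=state();print(s['torque'],s['force'],s['eef_pos'],s['tool_rot'])"
```

```text
[-0.20183102  0.27942952  0.03230206] [-0.69615223 -0.99191562  5.00839247] [571.51607314 198.70991217 141.54469622] [1.79995204e+02 7.25000396e-02 1.79711603e+02]
```

>>> servo_tool --plan '[[[0,0,0.013,2.5],[0,0,0.013,2.5],[0,0,0.013,2.5],[0,0,0.013,2.5],[0,0,0.013,2.5],[0,0,0.013,2.5],[0,0,0,0]]]'

```text
t: 17.55
eef_pos: [571.5, 198.7, 142.2]
tool_rot: [-180.0, 0.1, -165.3]
force: [-0.4, -0.3, 5.8]
opening: 0.638
finger_force: 63.9
```

>>> servo_tool --plan '[[[0,0,0.013,2.5],[0,0,0.013,2.5],[0,0,0.013,2.5],[0,0,0.013,2.5],[0,0,0.013,2.5],[0,0,0.013,2.5],[0,0,0,0]]]'

```text
t: 18.42
eef_pos: [571.5, 198.7, 143.0]
tool_rot: [-180.0, 0.1, -150.3]
force: [-1.8, -0.9, 5.1]
opening: 0.637
finger_force: 63.9
```

>>> servo_tool --plan '[[[0,0,0.013,2.5],[0,0,0.013,2.5],[0,0,0.013,2.5],[0,0,0.013,2.5],[0,0,0,0]]]'

```text
t: 19.05
eef_pos: [571.6, 198.7, 143.4]
tool_rot: [-180.0, 0.1, -140.4]
force: [-1.9, -0.6, 6.6]
opening: 0.64
finger_force: 63.9
```

>>> servo_tool --plan '[[[0,0,0.012,2.5],[0,0,0.012,2.5],[0,0,0,0]]]'

```text
t: 19.42
eef_pos: [571.6, 198.8, 143.6]
tool_rot: [-180.0, 0.1, -135.4]
force: [0.2, -1.1, 5.2]
opening: 0.638
finger_force: 63.9
```

>>> servo_tool --plan '[[[0,0,0.005,2.5],[0,0,0.005,2.5],[0,0,0,0]]]'

```text
t: 19.8
eef_pos: [571.5, 198.8, 143.3]
tool_rot: [-180.0, 0.1, -130.4]
force: [1.9, 1.1, 3.6]
opening: 0.639
finger_force: 63.7
```

>>> servo_tool --plan '[[[0,0,0.005,2.5],[0,0,0.005,2.5],[0,0,0,0]]]'

```text
t: 20.18
eef_pos: [570.7, 198.6, 142.5]
tool_rot: [179.9, -0.0, -125.4]
force: [0.4, 0.6, -0.8]
opening: 0.641
finger_force: 63.3
```

Dropped off the ridge end at yaw ≈232. A few degrees more into the slot, then lower.

>>> servo_tool --plan '[[[0.03,0,0,2],[0.03,0,0,2],[0,0,-0.1,0],[0,0,-0.1,0],[0,0,0,0]]]'

```text
t: 20.8
eef_pos: [571.6, 198.7, 141.0]
tool_rot: [180.0, -0.0, -121.3]
force: [0.1, -0.3, -0.7]
opening: 0.638
finger_force: 63.3
```

>>> servo_tool --plan '[[[0,0,-0.08,0],[0,0,-0.08,0],[0,0,0,0]]]'

```text
t: 21.18
eef_pos: [571.7, 198.7, 139.5]
tool_rot: [180.0, 0.0, -121.3]
force: [0.2, -0.3, -0.5]
opening: 0.64
finger_force: 63.3
```

>>> servo_tool --plan '[[[0,0,-0.06,0],[0,0,0,0]]]'

```text
t: 21.42
eef_pos: [571.7, 198.7, 139.0]
tool_rot: [180.0, 0.0, -121.3]
force: [-0.9, -0.2, -0.3]
opening: 0.637
finger_force: 63.3
```

>>> servo_tool --plan '[[[0,0,-0.06,0],[0,0,0,0]]]'

```text
t: 21.68
eef_pos: [571.7, 198.7, 138.3]
tool_rot: [180.0, -0.0, -121.3]
force: [0.4, -0.2, -0.3]
opening: 0.637
finger_force: 63.3
```

>>> servo_tool --plan '[[[0,0,-0.06,0],[0,0,-0.06,0],[0,0,0,0]]]'

```text
t: 22.05
eef_pos: [571.7, 198.7, 137.1]
tool_rot: [180.0, -0.0, -121.3]
force: [-0.3, -0.5, -0.9]
opening: 0.64
finger_force: 63.3
```

>>> servo_tool --plan '[[[0,0,-0.06,0],[0,0,-0.04,0],[0,0,0,0]]]'

```text
t: 22.42
eef_pos: [571.7, 198.7, 136.2]
tool_rot: [180.0, 0.0, -121.3]
force: [0.2, -0.8, 0.0]
opening: 0.644
finger_force: 63.3
```

>>> servo_tool --plan '[[[0,0,-0.04,0],[0,0,0,0]]]'

```text
t: 22.68
eef_pos: [571.7, 198.7, 135.9]
tool_rot: [180.0, 0.0, -121.3]
force: [-0.8, -0.1, 1.0]
opening: 0.644
finger_force: 63.3
```

The cap is on the seal (mouth ≈20.4 mm below the rim). Light push, then screw clockwise.

>>> servo_tool --plan '[[[0,0,-0.05,0],[0,0,-0.05,0],[0,0,-0.01,-2.5],[0,0,-0.01,-2.5],[0,0,-0.01,-2.5],[0,0,-0.01,-2.5],[0,0,0,0]]]'

```text
t: 23.55
eef_pos: [571.9, 198.7, 134.8]
tool_rot: [-180.0, 0.0, -131.3]
force: [-0.4, -1.9, 4.9]
opening: 0.638
finger_force: 63.7
```

>>> servo_tool --plan '[[[0,0,-0.005,-2.5],[0,0,-0.005,-2.5],[0,0,-0.005,-2.5],[0,0,-0.005,-2.5],[0,0,0,0]]]'

```text
t: 24.18
eef_pos: [572.0, 198.6, 134.6]
tool_rot: [-180.0, 0.0, -141.3]
force: [-0.6, -1.5, 5.2]
opening: 0.637
finger_force: 63.8
```

```bash
python3 -c "
from h import *
s=state();print(s['torque'],s['force'],s['eef_pos'],s['tool_rot'],s['joint_positions'])"
```

```text
[-0.1187008   0.16785902 -0.02042375] [-0.58279791 -1.5218136   5.16389392] [571.9672869  198.6490538  134.55062481] [-1.79980511e+02  2.84370014e-02 -1.41255896e+02] [ 6.79380523e+00  7.27514457e+00 -4.22194662e+00  7.84684668e+01
 -1.48777575e-03 -3.19502948e+01]
```

>>> servo_tool --plan '[[[0,0,0,-2.5],[0,0,0,-2.5],[0,0,0,-2.5],[0,0,0,-2.5],[0,0,0,-2.5],[0,0,0,-2.5],[0,0,0,0]]]'

```text
t: 25.05
eef_pos: [571.9, 198.7, 134.5]
tool_rot: [-180.0, 0.0, -156.2]
force: [-0.2, 0.2, 5.0]
opening: 0.643
finger_force: 63.9
```

>>> servo_tool --plan '[[[0,0,0,-2.5],[0,0,0,-2.5],[0,0,0,-2.5],[0,0,0,-2.5],[0,0,0,-2.5],[0,0,0,-2.5],[0,0,0,0]]]'

```text
t: 25.92
eef_pos: [571.9, 198.8, 134.4]
tool_rot: [180.0, 0.0, -171.2]
force: [-0.1, -1.0, 5.6]
opening: 0.639
finger_force: 63.9
```

```bash
python3 -c "
from h import *
s=state();print(s['torque'],s['force'],s['eef_pos'],s['tool_rot'])"
```

```text
[-0.08759661  0.06671974 -0.06670519] [-0.06595996 -1.04520519  5.57489533] [571.89530863 198.76231299 134.40550419] [ 1.79992151e+02  2.79419660e-02 -1.71206054e+02]
```

Yaw is now 189 with light torque; continuing carefully.

>>> servo_tool --plan '[[[0,0,-0.002,-2.5],[0,0,-0.002,-2.5],[0,0,-0.002,-2.5],[0,0,-0.002,-2.5],[0,0,-0.002,-2.5],[0,0,-0.002,-2.5],[0,0,0,0]]]'

```text
t: 26.8
eef_pos: [571.9, 198.7, 134.3]
tool_rot: [180.0, 0.0, 173.8]
force: [-0.3, -0.2, 6.0]
opening: 0.64
finger_force: 63.9
```

```bash
python3 -c "
from h import *
s=state();print(s['torque'],s['force'],s['eef_pos'],s['tool_rot'])"
```

```text
[-0.05584498  0.07076172 -0.01546339] [-0.28329436 -0.15521733  5.97594665] [571.90163295 198.74598242 134.29756729] [1.79985776e+02 2.68959411e-02 1.73786861e+02]
```

>>> servo_tool --plan '[[[0,0,-0.005,-2.5],[0,0,-0.005,-2.5],[0,0,0,0]]]'

```text
t: 27.18
eef_pos: [571.9, 198.7, 134.2]
tool_rot: [180.0, 0.0, 168.8]
force: [-0.2, -0.9, 6.1]
opening: 0.64
finger_force: 63.9
```

```bash
python3 -c "
from h import *
s=state();print(s['torque'],s['force'],s['eef_pos'],s['tool_rot'])"
```

```text
[-0.06325049  0.1222586  -0.03245212] [-0.21609852 -0.91978445  6.08759404] [571.91575659 198.72998924 134.2233153 ] [1.79983691e+02 2.80957257e-02 1.68784301e+02]
```

>>> servo_tool --plan '[[[0,0,-0.003,-2.5],[0,0,-0.003,-2.5],[0,0,0,0]]]'

```text
t: 27.55
eef_pos: [571.9, 198.8, 134.2]
tool_rot: [180.0, 0.0, 163.8]
force: [-0.8, -0.6, 5.6]
opening: 0.636
finger_force: 63.9
```

```bash
python3 -c "
from h import *
s=state();print(s['torque'],s['force'],s['eef_pos'],s['tool_rot'])"
```

```text
[-0.10944981  0.17829601 -0.12718971] [-0.76892597 -0.59571397  5.56592187] [571.91446986 198.75277975 134.15571283] [1.79981341e+02 2.72985776e-02 1.63787187e+02]
```

>>> servo_tool --plan '[[[0,0,-0.005,-2],[0,0,-0.005,-2],[0,0,0,0]]]'

```text
t: 27.92
eef_pos: [571.9, 198.8, 134.0]
tool_rot: [180.0, 0.0, 159.8]
force: [-0.6, 0.1, 4.8]
opening: 0.641
finger_force: 63.9
```

```bash
python3 -c "
from h import *
s=state();print(s['torque'],s['force'],s['eef_pos'],s['tool_rot'])"
```

```text
[-0.01094113  0.10358443 -0.06307062] [-0.58623214  0.14466478  4.75405571] [571.87994761 198.78969342 134.01058057] [1.79977336e+02 2.11248488e-02 1.59798194e+02]
```

>>> servo_tool --plan '[[[0,0,-0.005,-2],[0,0,-0.005,-2],[0,0,0,0]]]'

```text
t: 28.3
eef_pos: [571.8, 198.8, 133.8]
tool_rot: [180.0, 0.0, 155.7]
force: [-0.8, 0.1, 5.4]
opening: 0.643
finger_force: 63.9
```

```bash
python3 -c "
from h import *
s=state();print(s['torque'],s['force'],s['eef_pos'],s['tool_rot'])"
```

```text
[ 0.04973974  0.08384084 -0.06299287] [-0.78863334  0.11138923  5.4017096 ] [571.8427624  198.77455353 133.82917467] [1.79978660e+02 1.19062006e-02 1.55705466e+02]
```

>>> servo_tool --plan '[[[0,0,-0.005,-2],[0,0,0,0]]]'

```text
t: 28.55
eef_pos: [571.7, 198.7, 133.8]
tool_rot: [180.0, 0.0, 153.7]
force: [-0.7, -0.0, 5.1]
opening: 0.638
finger_force: 63.9
```

```bash
python3 -c "
from h import *
s=state();print(s['torque'],s['force'],s['eef_pos'],s['tool_rot'])"
```

```text
[-0.1307562   0.15506235  0.16014138] [-0.67550325 -0.01993428  5.12490992] [571.72266204 198.74120712 133.78115787] [1.79994058e+02 5.22116267e-03 1.53726334e+02]
```

>>> servo_tool --plan '[[[0,0,-0.003,-1.5],[0,0,0,0]]]'

```text
t: 28.8
eef_pos: [571.5, 198.7, 133.7]
tool_rot: [-180.0, -0.0, 152.3]
force: [-2.4, -1.7, 5.1]
opening: 0.637
finger_force: 63.9
```

```bash
python3 -c "
from h import *
s=state();print(s['torque'],s['force'],s['eef_pos'],s['tool_rot'])"
```

```text
[-0.1945439   0.3282808   0.53533993] [-2.3645618  -1.67527357  5.14150249] [571.53969591 198.6910471  133.73001593] [-1.79984660e+02 -6.67845134e-03  1.52261997e+02]
```

>>> servo_tool --plan '[[[0,0,0,-1.5],[0,0,0,0]]]'

```text
t: 29.05
eef_pos: [571.4, 198.7, 133.7]
tool_rot: [-180.0, -0.0, 150.8]
force: [-2.2, -1.5, 6.1]
opening: 0.641
finger_force: 63.9
```

```bash
python3 -c "
from h import *
s=state();print(s['torque'],s['force'],s['eef_pos'],s['tool_rot'])"
```

```text
[-0.35218673  0.4081758   1.04098825] [-2.23542195 -1.53350696  6.07236569] [571.43831266 198.68221622 133.69953644] [-1.79971645e+02 -9.94188976e-03  1.50809048e+02]
```

The torque has risen sharply at the expected angle and depth, so the cap is home against the stop. I'll relieve the wind-up, release and retreat.

>>> servo_tool --plan '[[[0.02,0,0,1.5],[0,0,0,1],[0,0,0,0]]]'

```text
t: 29.42
eef_pos: [571.6, 198.7, 133.7]
tool_rot: [-180.0, -0.0, 153.3]
force: [-2.2, -1.2, 6.4]
opening: 0.639
finger_force: 64.0
```

>>> servo_tool --plan '[[[0,0,0,0],[0,0,0,0],[0,0,0,0],[0,0,0,0],[0,0,0,0],[0,0,0,0],[0,0,0,0],[0,0,0,0]]]' --hand 1

```text
t: 30.42
eef_pos: [571.9, 198.7, 133.7]
tool_rot: [180.0, 0.0, 153.2]
force: [-0.4, -0.6, 0.4]
opening: 1.005
finger_force: 0.0
```

>>> servo_tool --plan '[[[0,0,0.5,0],[0,0,1,0],[0,0,2,0],[0,0,4,0],[0,0,4,0],[-4,0,0,0],[-5,0,0,0],[-4,0,0,0],[0,0,0,0],[0,0,0,0]]]'

```text
t: 31.68
eef_pos: [442.7, 198.8, 249.9]
tool_rot: [179.9, 0.1, 153.2]
force: [1.4, 0.3, 0.5]
opening: 1.0
finger_force: 0.0
```

Run:
```python
from h import *
s=state();print(s['eef_pos'],s['force'],s['opening'])
a=snap('scene','d');b=snap('top','d')
o=[]
for d,u,v in((a,385,155),(b,238,185)):
    c=d['img'][v-25:v+25,u-20:u+20]; o.append(cv2.resize(cv2.convertScaleAbs(c,alpha=1.3),None,fx=10,fy=10,interpolation=cv2.INTER_CUBIC))
cv2.imwrite('pics/crop4.png',np.hstack(o))
for n,z in(('top',150.5),('mouth',122.5)): print(n,proj(a,np.array([571.8,198.7,z])),proj(b,np.array([571.8,198.7,z])))
```

```text
[442.6591278  198.7506314  249.93710336] [1.41342495 0.28944082 0.51029816] 1.0004726714856687
top [384.69209568 162.41694811] [235.66177157 184.7112152 ]
mouth [383.59843672 170.09344789] [238.26805982 187.17178528]
```

View pics/crop4.png

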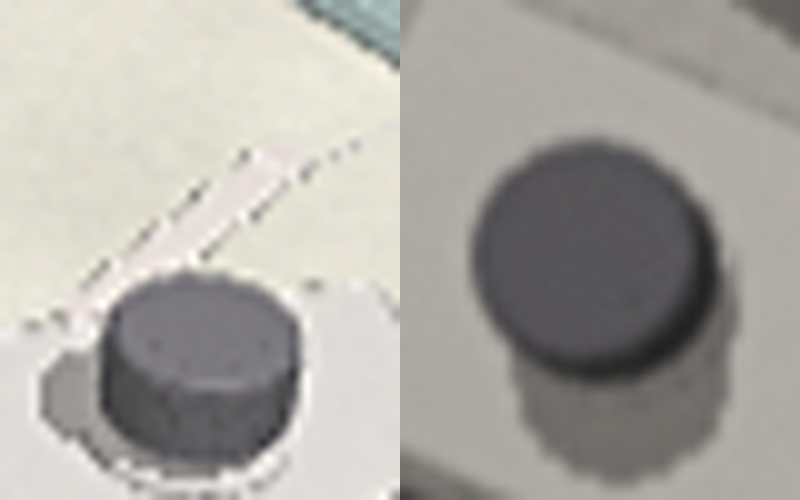

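The cap sits level on the neck. Its top centre is at scene (384.7,162.5) against a predicted (384.7,162.4) for fully home, and the gripper is clear.

```bash
python3 -c "
from h import *
print(arm.hand_in())"
```

```text
the job is handed in; nothing more can be done
None
```

The small grey cap is on the filler neck, screwed home and released: it dropped onto the seal, then turned clockwise to the stop with its mouth about 22.5 mm below the rim. The arm is clear, nothing else was touched, and the job was handed in at about 32 s; the hand-in returned no verdict.

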